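# Slide the rinsed pressing frame onto the drying bar

### The arm

A 6-joint arm with a two-finger parallel gripper is mounted at the origin on the work surface. World frame = base frame: x ahead of the robot, y to its left, z up, the work surface at z = 0. Lengths are in mm, angles in degrees, forces in N, time in s.
With the tool pointing down it reaches from about 350 to 850 mm from the base axis. Payload 8.1 kg.
Tool frame: the origin (TCP) lies midway between the tips of the shut fingers; the grasp point (between the pads) lies 19 mm behind it (r.pinch_z is the distance from the TCP to the grasp point, in mm); z points along the fingers, y is the line along which they close (so a half turn about z gives the same grasp; the last joint's range is limited). The gripper opens to 85 mm and grips with 20 to 120 N. Pads are 22 mm wide; open, the fingers measure 114 mm over their backs; the gripper's body (76 mm by 85 mm) begins 54 mm behind the grasp point. The pads swing forward as they close: fully open they stand 13 mm farther back than shut.
Start: joints at [-81.899, 7.471, 85.268, -0, 87.261, -4.893], TCP at [134.937, -584.634, 231.292] pointing down, gripper open.
Joint ranges: [-169.43, 169.43], [-51.17, 129.36], [1.28, 143.12], [-76.62, 256.62], [0, 156.53], [-152.29, 152.29]. Speed limits (degrees/s): [136.94, 136.94, 159.86, 180, 180, 180].

### API

Orientations are given as [roll, pitch, yaw] about the fixed x, y, z axes, in that order (R = Rz(yaw) Ry(pitch) Rx(roll)).
In Python, from bench import r gives the robot as it stands.
- The arm moves only by the shell command python3 -m jog 'ROWS' [OPENING] [FORCE]. ROWS is JSON, one flat list of numbers, 6 for each row, row after row: the shift along the tool's x, y, z in m, then the turn, a rotation vector about the tool's x, y, z in rad. A call has 1 to 8 rows; each row is the pose to reach, as a shift and turn from the pose commanded when the call began, along the tool's axes at that moment; what a row does not reach only later rows make up. A row lasts 1/8 s, in which the tool goes at most 62.5 mm and 10.7 degrees, less where a joint would pass 70% of its speed; a pose out of reach is approached as far as the arm can. A call with a gripper value outside its range is refused whole. OPENING is the opening, from -1 (shut) to 1 (fully open), set as the call begins (- or left out, the last holds). The fingers move at their own pace and stop on an object; FORCE is the grip in N (left out, the last holds). Time passes only in rows, so rows that repeat a pose let the fingers close. It gives the time, the measured TCP pose, the force, the opening and the grip force at its end, in the units of the state.
- r.sense(): the state, without advancing time (a new reading comes with each control period).
- r.snapshot(name): name is "scene" or "top"; returns a dict with "pixels" (480x640x3 uint8, red, green, blue), "range_z" (480x640 float32, mm along the optical axis (not along the pixel's ray), 0 where there is no reading), "K" (3x3 intrinsics, pixels), "k1" (the pictures are not rectified: a ray, as slopes to the right and down, at radius r is drawn at 1 + k1 r^2 times it, then the intrinsics apply), "rvec" (rotation vector, rad) and "tvec" (3), from world to camera coordinates, as OpenCV has them. Camera axes: x right, y down, z forward; pixel columns grow to the right and rows downward; lengths in mm; the calibration is good to about 2 mm. A picture is of the moment at which its call begins.
- r.hand_in(): hands the job in; it is judged then, once.
Trained networks look in a picture, given as the dict that the camera call returned (one of the last four; its "shot" number tells which), for a name from the list of things; names that differ only in an ending like _2 or _b are one class to them, and where a whole thing is asked for, a point or a joint stands for the part that bears it (a point fixed in the world has none). Each returns a list of dicts, best first, with "score" (0 to 1); they miss things now and then, are a little off and sometimes report something else, mostly with a low value. They report only what shows in the picture. A call takes as long as a camera call. They do not tell look-alikes from the thing itself.
- r.look_for(picture, target): "bbox" ([left, top, right, bottom] in pixels, round what is visible of it).
- r.outline_of(picture, target): "region" (480x640 bool, what is visible of it) and "bbox" ([left, top, right, bottom] in pixels, round what is visible of it).
The state is a dict: "time": time; "joint_pos": joint angles; "qd": joint speeds; "joint_efforts": joint torques, N m; "tool_pos": TCP position; "tcp_rot": TCP orientation; "ft_force": force on the tool from outside, world axes, zero at the start; "wrist_torque": the same for the moment, N m; "finger_gap": finger opening in mm; "grip_force": force on a finger pad.
Only numpy, scipy, OpenCV 4.12 (cv2) and the standard library are available. Lean on these libraries where they do the work, as an engineer would, in place of code of your own. Each camera call takes 0.05 s, during which the arm holds its last target. There are 200 camera calls.

### The job

Swing the drying bar of the stand fully out so that it lines up with the wooden ledge, then slide the aluminium pressing frame gently along the ledge and over the free end of the bar, without lifting it or pushing it hard, until it hangs level on the bar, clear of the ledge. Leave the bar fully out and everything else on the counter where it is.

Things in the scene. Friction and masses are not known exactly. Their poses are not given: they have to be found in the camera images.
- stand: Drying stand, fixed. Origin on the counter under the middle of the ledge's end edge (facing the bar); z up, y from ledge to post. Wooden ledge without rims: flat top 60 mm high, y -170 to 0, x -90 to +90 mm. Beyond it a 6 mm thick, 120 mm wide steel base to y = 210 mm. Dark post, 26 mm across, at x 0, y 170 mm, carries the drying bar; highest point 114 mm.
- drying_bar (a joint): Drying bar's angle about the post's vertical axis, rad. 0: fully out, at its stop, pointing from the post to the middle of the ledge (-y of the stand). Grows as it folds towards the stand's -x side (robot side), up to 1.5. Stiff pivot: stays where left; about 2 N at 100 mm moves it.
- bar_pivot (a point): Point on the pivot axis of the drying bar at the height of its top face (stand x 0, y 170, z 112 mm).
- bar_tip (a point): Middle of the bar's free end (orange), on its top face. The bar is a flat steel strip 30 mm wide, 10 mm thick, top face 112 mm above the counter, free end 155 mm from the pivot axis; fully out, this end is 15 mm beyond the ledge's end edge.
- frame: Aluminium pressing frame, a rectangular loop, 0.35 kg, on edge on the ledge: 120 wide (x), 62 high (z), 60 mm deep (y, through the opening, roughly to the bar). Origin under its centre. Walls 4 mm; a 22 mm high sill along the bottom of both mouths is good to push on; opening above it 112 mm wide, up to 58 mm. It clears the bar's top by 6 mm and settles these 6 mm onto it once off the ledge.
- plate: Black ceramic plate, 190 mm across, 20 mm high, left of the stand. Origin under its centre. Leave alone.
- canister: Clear acrylic canister with shut swing door, 110 x 110 x 158 mm. Origin under its centre. Leave alone.
- sauce: Sauce bottle, 60 mm across, 190 mm high. Origin under its centre. Leave alone.
- bowl: Blue bowl, 120 mm across, 55 mm high. Origin under its centre. Leave alone.
- cup: White cup, 76 mm across, 80 mm high. Origin under its centre. Leave alone.
Mind the look-alikes: they are no part of the job. Of the things like the frame, leave any that is purple; of the rest the smaller one is meant.

How it is judged:
By the outcome, as a careful person would: the job done as asked, in the order asked, and still so for the second after the job is handed in, with the robot touching nothing.
It also fails if it takes over 56 s, if anything falls off the work surface, if the arm or the gripper's body presses on something with over 40 N, if the wrist force passes 120 N, or if a joint passes its speed limit or range.

## Working session

There is one attempt and no reset: what is moved stays moved. The work goes in short steps, Python scripts to look and compute and a shell command to move; the robot and the scene stay as the last step left them, time stands still between calls to the robot, and variables do not carry over. Pictures are saved under pics/ and viewed, at most 10 in all, crops included, and the job is handed in when it is done.

```bash
mkdir -p pics; ls; cat > h.py <<'E'
import numpy as np, cv2
from bench import r
def world(p, mask=None):
    K=np.array(p["K"]);R=cv2.Rodrigues(np.array(p["rvec"],float))[0];t=np.array(p["tvec"],float).ravel()
    v,u=np.mgrid[0:480,0:640]
    pts=np.stack([u,v],-1).reshape(-1,1,2).astype(float)
    n=cv2.undistortPoints(pts,K,np.array([p["k1"],0,0,0.])).reshape(480,640,2)
    z=p["range_z"].astype(float)
    c=np.dstack([n[...,0]*z,n[...,1]*z,z])
    w=(c-t)@R
    w[z<=0]=np.nan
    return w
def save(p,name): cv2.imwrite("pics/"+name,cv2.cvtColor(p["pixels"],cv2.COLOR_RGB2BGR))
E
python3 - <<'E'
from h import *
for n in("scene","top"):
    p=r.snapshot(n);save(p,n+"0.png");w=world(p)
    for t in("stand","drying_bar","bar_tip","frame","plate","canister","sauce","bowl","cup"):
        for d in r.outline_of(p,t)[:4]:
            m=w[d["region"]];m=m[~np.isnan(m[:,0])]
            print(n,t,round(d["score"],2),np.round(d["bbox"]),np.median(m,0).round() if len(m) else None, np.percentile(m,2,0).round() if len(m) else '',np.percentile(m,98,0).round()if len(m) else '')
print(r.sense())
E
```

```text
pics
scene stand 0.79 [192. 232. 383. 367.] [619.  -2.  56.] [ 493. -147.    3.] [677. 214. 113.]
scene stand 0.53 [326. 293. 365. 379.] [796.  13. 104.] [766.  -4.   4.] [813.  44. 190.]
scene drying_bar 0.87 [284. 234. 371. 256.] [578. 152. 111.] [508.  87. 102.] [639. 210. 114.]
scene bar_tip 0.62 [284. 234. 366. 251.] [576. 149. 111.] [509.  87. 103.] [638. 206. 114.]
scene frame 0.76 [106. 236. 194. 302.] [ 341. -159.   44.] [ 275. -242.    1.] [408. -76.  87.]
scene frame 0.63 [232. 259. 276. 325.] [614. -49. 120.] [528. -85.  61.] [650.  -5. 123.]
scene frame 0.63 [105. 315. 165. 392.] [ 550. -275.   60.] [ 485. -329.    1.] [ 597. -212.   64.]
scene plate 0.79 [343. 170. 406. 204.] [375. 496.  10.] [298. 404.   2.] [466. 573.  21.]
scene canister 0.87 [401. 178. 484. 270.] [675. 378. 111.] [605. 357.   2.] [719. 481. 160.]
scene sauce 0.96 [327. 292. 367. 379.] [796.  13. 105.] [766.  -4.   6.] [813.  43. 190.]
scene bowl 0.87 [232. 377. 304. 441.] [ 771. -139.   25.] [ 731. -198.    3.] [840. -92.  55.]
scene cup 0.69 [383. 292. 426. 348.] [786. 159.  53.] [751. 126.   4.] [
[... 1364 characters left out ...]
.  82.]
{'time': 1.0, 'joint_pos': array([-8.18995513e+01,  7.47065047e+00,  8.52669873e+01,  1.22288749e-03,
        8.72624880e+01, -4.89519339e+00]), 'qd': array([-0.03157065,  0.11065129, -0.0439577 ,  0.06153279,  0.03267681,
       -0.0106839 ]), 'joint_efforts': array([ 1.97599711e-04, -5.69333696e+01, -5.00872207e+01, -1.22631950e-04,
        1.01378333e-03,  1.02707449e-05]), 'tool_pos': array([ 134.93438719, -584.63488967,  231.30540174]), 'tcp_rot': array([-1.79999979e+02, -1.22776342e-03,  1.29955837e+01]), 'ft_force': array([-1.16408991,  0.28626209,  0.70544114]), 'wrist_torque': array([ 0.00171073, -0.02674146,  0.01590851]), 'grip_force': 0.0, 'finger_gap': 85.55341919793536}
```

View pics/scene0.png

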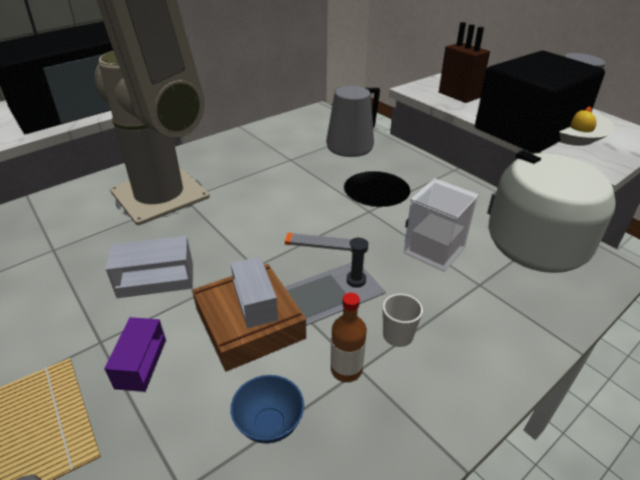

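View pics/top0.png

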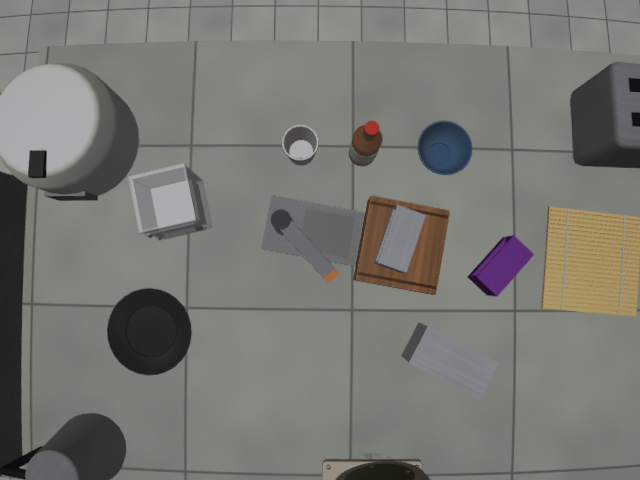

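The scene picture shows the aluminium frame on the wooden ledge at (255,290), the bar with its orange tip at (288,238) folded towards the robot, and the post at (358,262). In the top picture the ledge spans about (355-449,197-294), the frame is at (400,238), the tip at (331,274), and the post at (281,219). The purple frame and the larger grey one are the look-alikes.

```bash
cat > fit.py <<'E'
from h import *
def rect(pts):
    (c,s,a)=cv2.minAreaRect(pts.astype(np.float32)); return np.round(c,1),np.round(s,1),round(a,1),cv2.boxPoints((c,s,a)).round(0).tolist()
def clean(mask):
    mask=cv2.morphologyEx(mask.astype(np.uint8),cv2.MORPH_OPEN,np.ones((3,3)))
    n,l,st,_=cv2.connectedComponentsWithStats(mask)
    return l==1+np.argmax(st[1:,4])
def fit(cam):
    p=r.snapshot(cam);w=world(p);x,y,z=w[...,0],w[...,1],w[...,2]
    with np.errstate(invalid='ignore'):
        near=(x>440)&(x<720)&(y>-190)&(y<290)
        led=near&(abs(z-60)<5)&(y<60); fr=near&(abs(z-122)<5)&(y<180); base=near&(abs(z-6)<3.0)&(y>20)
    bar=near&(abs(z-112)<5)&(y>60)
    for n,m in(("ledge",led),("frame",fr),("bar",bar)):
        m=clean(m) ; q=w[m]; print(cam,n,len(q),*rect(q[:,:2]),"z",np.median(q[:,2]).round(1))
    px=p["pixels"].astype(int); o=near&(px[...,0]>150)&(px[...,0]-px[...,2]>100)&(z>100)&(z<125)&(y>0)&(x<700)
    if o.any(): print(cam,"orange",o.sum(),np.median(w[o],0).round(1))
    return p
if __name__=="__main__":
    fit("top");fit("scene")
E
python3 fit.py
```

```text
top ledge 4762 [576.6 -53.6] [170.8 179.7] 80.0 [[473.0, -122.0], [650.0, -153.0], [680.0, 15.0], [503.0, 46.0]] z 59.4
top frame 1842 [585.  -39.7] [ 61.4 119.1] 71.2 [[519.0, -50.0], [631.0, -88.0], [651.0, -30.0], [539.0, 9.0]] z 121.3
top bar 1355 [572.9 150.9] [174.4  37.7] 44.1 [[497.0, 104.0], [523.0, 77.0], [649.0, 198.0], [622.0, 225.0]] z 111.8
top orange 67 [510.   96.8 111.3]
scene ledge 4000 [577.1 -54.3] [171.7 182.8] 80.0 [[472.0, -123.0], [652.0, -155.0], [682.0, 14.0], [502.0, 46.0]] z 59.4
scene frame 1486 [585.1 -39.9] [ 60.4 122.8] 71.1 [[517.0, -49.0], [633.0, -88.0], [653.0, -31.0], [537.0, 9.0]] z 121.1
scene bar 855 [570.9 150. ] [172.3  40.4] 42.1 [[493.0, 107.0], [520.0, 77.0], [648.0, 193.0], [621.0, 223.0]] z 111.5
scene orange 38 [510.9  95.3 111.4]
```

```bash
cat > go.py <<'E'
import sys
from h import *
from scipy.spatial.transform import Rotation as Ro
O=np.array([591.6,29.8]);a=np.radians(-10);X=np.array([np.cos(a),np.sin(a)]);Y=np.array([-np.sin(a),np.cos(a)])
def tgt(xs,ys,z,tilt=0,yaw=80):
    # stand coords -> shift (m) & rotvec in tool axes; tilt: fingertips forward (+y stand)
    s=r.sense();R0=Ro.from_euler('xyz',s["tcp_rot"],degrees=True)
    p=np.r_[O+xs*X+ys*Y,z];R1=Ro.from_euler('xyz',[180,0,yaw],degrees=True)*Ro.from_euler('y',tilt,degrees=True)
    print(np.round(R0.inv().apply(p-s["tool_pos"])/1000,4),np.round((R0.inv()*R1).as_rotvec(),4),"zdir",R1.apply([0,0,1]).round(2))
def here():
    s=r.sense();d=s["tool_pos"][:2]-O;print("t",s["time"],"stand xy",(d@X).round(1),(d@Y).round(1),"z",s["tool_pos"][2].round(1),s["tcp_rot"].round(1),"F",s["ft_force"].round(1),"gap",s["finger_gap"].round(1))
if __name__=="__main__":
    here()
    for arg in sys.argv[1:]: tgt(*map(float,arg.split(',')))
E
python3 go.py -145,-260,231 -145,75,231
```

```text
Traceback (most recent call last):
  File "go.py", line 13, in <module>
    here()
    ~~~~^^
  File "go.py", line 11, in here
    s=r.sense();d=s["tool_pos"][:2]-O;print("t",s["time"],"stand xy",(d@X).round(1),(d@Y).round(1),"z",s["tool_pos"][2].round(1),s["tcp_rot"].round(1),"F",s["ft_force"].round(1),"gap",s["finger_gap"].round(1))
                                                                                                                                                                                        ^^^^^^^^^^^^^^^^^^^^^
AttributeError: 'float' object has no attribute 'round'
```

```bash
sed -i 's/s\["finger_gap"\].round(1)/round(s["finger_gap"],1)/' go.py; python3 go.py -145,-260,231 -145,75,231
```

```text
t 1.1 stand xy -343.0 -684.4 z 231.3 [-180.   -0.   13.] F [ 0.7 -0.7 -0.8] gap 85.6
[ 3.481e-01 -3.133e-01  3.000e-04] [-0.0000e+00 -1.0000e-04 -1.1695e+00] zdir [ 0. -0. -1.]
[ 4.790e-01 -6.217e-01  3.000e-04] [-0.0000e+00 -1.0000e-04 -1.1695e+00] zdir [ 0. -0. -1.]
```

```bash
python3 -m jog '[0.348,-0.313,0,0,0,-1.17, 0.348,-0.313,0,0,0,-1.17, 0.348,-0.313,0,0,0,-1.17, 0.348,-0.313,0,0,0,-1.17, 0.348,-0.313,0,0,0,-1.17, 0.348,-0.313,0,0,0,-1.17, 0.348,-0.313,0,0,0,-1.17, 0.348,-0.313,0,0,0,-1.17]' -1; python3 go.py -145,75,231 -145,75,88
```

```text
time: 2.1
tool_pos: [405.0, -198.8, 231.6]
tcp_rot: [179.9, -0.0, 80.2]
ft_force: [-0.4, -0.9, -0.8]
finger_gap: 0.4
grip_force: 0.0
t 2.1 stand xy -144.1 -257.6 z 231.6 [179.9  -0.   80.2] F [-0.4 -0.9 -0.8] gap 0.4
[0.3326 0.0004 0.0007] [ 0.0009 -0.0002  0.0039] zdir [ 0. -0. -1.]
[3.325e-01 3.000e-04 1.437e-01] [ 0.0009 -0.0002  0.0039] zdir [ 0. -0. -1.]
```

```bash
python3 -m jog '[0.333,0,0,0,0,0, 0.333,0,0,0,0,0, 0.333,0,0,0,0,0, 0.333,0,0,0,0,0, 0.333,0,0,0,0,0, 0.333,0,0.05,0,0,0, 0.333,0,0.1,0,0,0, 0.333,0,0.143,0,0,0]'; python3 go.py -145,75,88 -50,75,88 -29,75,88
```

```text
time: 3.1
tool_pos: [460.8, 127.1, 86.6]
tcp_rot: [-180.0, 0.0, 80.1]
ft_force: [0.1, -0.7, 0.3]
finger_gap: 0.0
grip_force: 0.0
t 3.1 stand xy -145.7 73.1 z 86.6 [-180.     0.    80.1] F [ 0.1 -0.7  0.3] gap 0.0
[ 0.0019  0.0008 -0.0014] [-0.0003  0.0002  0.0019] zdir [ 0. -0. -1.]
[ 0.0017  0.0958 -0.0015] [-0.0003  0.0002  0.0019] zdir [ 0. -0. -1.]
[ 0.0016  0.1168 -0.0015] [-0.0003  0.0002  0.0019] zdir [ 0. -0. -1.]
```

```bash
python3 - <<'E'
from fit import *
p=fit("top");save(p,"top1.png")
E
```

```text
top ledge 4652 [576.7 -53.5] [170.6 179.5] 79.8 [[473.0, -122.0], [650.0, -153.0], [680.0, 15.0], [503.0, 46.0]] z 59.3
top frame 1831 [584.7 -39.8] [ 60.8 118.7] 71.0 [[519.0, -49.0], [631.0, -88.0], [651.0, -30.0], [538.0, 8.0]] z 121.3
top bar 1215 [573.8 150.3] [173.8  37.8] 44.9 [[499.0, 102.0], [526.0, 76.0], [649.0, 198.0], [622.0, 225.0]] z 111.7
top orange 20 [517.8  91.1 112.7]
```

Sweep the bar out over two calls.

```bash
python3 -m jog '[0,0.015,0,0,0,0, 0,0.028,0,0,0,0, 0,0.039,0,0,0,0, 0,0.05,0,0,0,0, 0,0.061,0,0,0,0, 0,0.072,0,0,0,0, 0,0.083,0,0,0,0, 0,0.094,0,0,0,0]'; python3 go.py -29,75,88
```

```text
time: 4.15
tool_pos: [554.5, 110.0, 88.2]
tcp_rot: [-180.0, 0.0, 80.0]
ft_force: [-3.2, -0.9, -0.4]
finger_gap: 0.2
grip_force: 1.1
t 4.15 stand xy -50.5 72.6 z 88.2 [-180.    0.   80.] F [-3.2 -0.9 -0.4] gap 0.2
[0.0024 0.0215 0.0002] [-0.0003  0.0002  0.0004] zdir [ 0. -0. -1.]
```

```bash
python3 -m jog '[0,0.005,0,0,0,0, 0,0.009,0,0,0,0, 0,0.012,0,0,0,0, 0,0.015,0,0,0,0, 0,0.017,0,0,0,0, 0,0.017,0,0,0,0]'; python3 go.py
cat > bar.py <<'E'
from go import *
def bar():
  for cam in("top","scene"):
    p=r.snapshot(cam);w=world(p);d=w[...,:2]-O;xs,ys=d@X,d@Y
    m=(abs(w[...,2]-112)<4)&(ys>20)&(ys<150)&(abs(xs)<130)&(ys<138)
    if cam=="top":save(p,"b.png")
    q=np.c_[xs[m],ys[m]]; 
    b=[(y,np.mean([q[abs(q[:,1]-y)<4,0].min(),q[abs(q[:,1]-y)<4,0].max()])) for y in range(40,136,8) if (abs(q[:,1]-y)<4).sum()>5]
    b=np.array(b);f=np.polyfit(b[:,0],b[:,1],1);print(cam,"theta",np.degrees(np.arctan(f[0])).round(1),"x at y=170:",np.polyval(f,170).round(1),"x at 15",np.polyval(f,15).round(1))
bar()
E
python3 bar.py
```

```text
time: 4.9
tool_pos: [570.9, 107.4, 88.4]
tcp_rot: [180.0, -0.0, 80.0]
ft_force: [-1.1, -1.2, -0.7]
finger_gap: -0.1
grip_force: 0.5
t 4.9 stand xy -33.9 72.8 z 88.4 [180.  -0.  80.] F [-1.1 -1.2 -0.7] gap -0.1Traceback (most recent call last):
  File "bar.py", line 10, in <module>
    bar()
    ~~~^^
  File "bar.py", line 9, in bar
    b=np.array(b);f=np.polyfit(b[:,0],b[:,1],1);print(cam,"theta",np.degrees(np.arctan(f[0])).round(1),"x at y=170:",np.polyval(f,170).round(1),"x at 15",np.polyval(f,15).round(1))
                               ~^^^^^
IndexError: too many indices for array: array is 1-dimensional, but 2 were indexed
```

```bash
python3 -m jog '[0,0.002,0,0,0,0, 0,0.004,0,0,0,0, 0,0.005,0,0,0,0]';python3 -m jog '[0,0.001,0,0,0,0,0,0.0015,0,0,0,0]'; python3 go.py
```

```text
time: 5.32
tool_pos: [574.4, 106.6, 88.3]
tcp_rot: [-179.8, 0.0, 80.0]
ft_force: [-13.1, 0.4, 8.7]
finger_gap: 0.2
grip_force: 6.4
time: 5.58
tool_pos: [574.5, 106.5, 88.3]
tcp_rot: [-179.7, 0.1, 80.0]
ft_force: [-19.8, -0.1, 13.2]
finger_gap: -0.4
grip_force: 9.8
t 5.575 stand xy -30.2 72.6 z 88.3 [-1.797e+02  1.000e-01  8.000e+01] F [-19.8  -0.1  13.2] gap -0.4
```

Firm stop reached (20 N, no more motion). Back off and raise.

```bash
python3 -m jog '[0,-0.03,0,0,0,0, 0,-0.09,0,0,0,0, 0,-0.13,-0.04,0,0,0, 0,-0.13,-0.1,0,0,0, -0.06,-0.13,-0.142,0,0,0, -0.12,-0.13,-0.142,0,0,0, -0.18,-0.13,-0.142,0,0,0, -0.24,-0.13,-0.142,0,0,0]' 0.65; sed -i 's/ys>20/ys>12/' bar.py; python3 bar.py; python3 go.py 3,-160,160,15 3,-160,61,15; python3 - <<'E'
from fit import *
fit("scene")
E
```

```text
time: 6.58
tool_pos: [408.0, -108.0, 231.4]
tcp_rot: [179.8, 0.0, 80.1]
ft_force: [1.7, -0.9, -0.6]
finger_gap: 71.0
grip_force: 0.0
top theta 0.1 x at y=170: 0.3 x at 15 -0.1
scene theta 0.1 x at y=170: 0.0 x at 15 -0.3
t 6.675 stand xy -157.2 -171.5 z 231.1 [1.799e+02 1.000e-01 7.960e+01] F [1.5 1.4 1.4] gap 70.3
[0.0128 0.16   0.0714] [ 0.0031  0.2642 -0.0067] zdir [ 0.04  0.25 -0.97]
[0.013  0.1597 0.1704] [ 0.0031  0.2642 -0.0067] zdir [ 0.04  0.25 -0.97]
scene ledge 4013 [576.5 -54.4] [171.2 182.7] 80.1 [[472.0, -123.0], [652.0, -154.0], [681.0, 14.0], [501.0, 46.0]] z 59.4
scene frame 1476 [585.5 -40.1] [ 60.7 122.8] 71.4 [[518.0, -49.0], [634.0, -88.0], [653.0, -31.0], [537.0, 8.0]] z 121.1
scene bar 830 [611.4 137. ] [158.3  40.6] 81.0 [[579.0, 62.0], [619.0, 56.0], [644.0, 212.0], [604.0, 218.0]] z 111.5
scene orange 60 [594.8  49.6 111.7]
```

```bash
python3 -m jog '[0.01,0.06,0,0.003,0.264,-0.007, 0.01,0.12,0,0.003,0.264,-0.007, 0.02,0.16,0.04,0.003,0.264,-0.007, 0.028,0.16,0.1,0.003,0.264,-0.007, 0.028,0.16,0.14,0.003,0.264,-0.007, 0.028,0.16,0.16,0.003,0.264,-0.007, 0.028,0.16,0.167,0.003,0.264,-0.007, 0.028,0.16,0.170,0.003,0.264,-0.007]'; python3 go.py 3,-145,58,15 3,-120,58,15; python3 - <<'E'
from h import *
p=r.snapshot("scene")
cv2.imwrite("pics/s2.png",cv2.resize(p["pixels"][200:380,150:390,::-1],(800,600),interpolation=cv2.INTER_CUBIC))
E
```

```text
time: 7.72
tool_pos: [571.4, -106.4, 61.8]
tcp_rot: [180.0, -15.1, 80.5]
ft_force: [0.6, -0.3, 0.1]
finger_gap: 70.5
grip_force: 0.0
t 7.725 stand xy 3.8 -137.6 z 61.8 [180.  -15.1  80.5] F [ 0.6 -0.3  0.1] gap 70.5
[-0.0081 -0.0008  0.0018] [-0.0016 -0.0018  0.0079] zdir [ 0.04  0.25 -0.97]
[ 0.016  -0.0006  0.0083] [-0.0016 -0.0018  0.0079] zdir [ 0.04  0.25 -0.97]
```

View pics/s2.png

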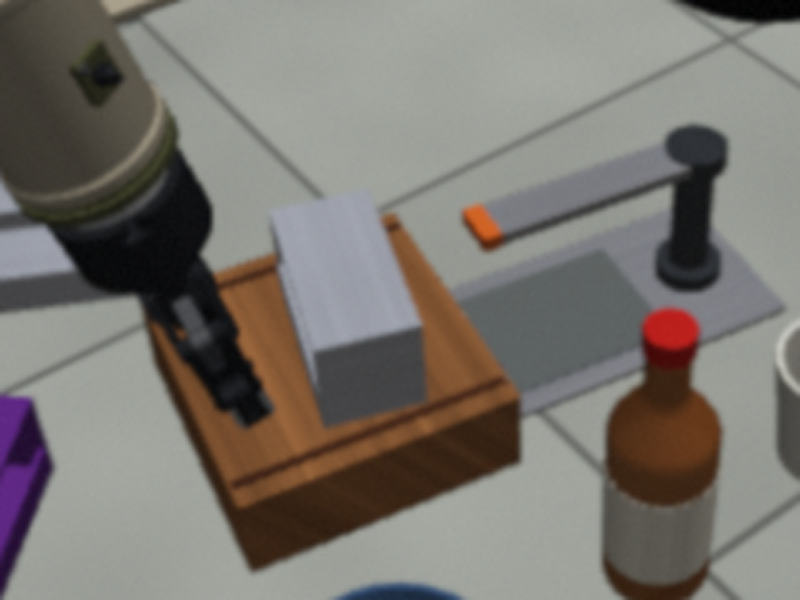

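The crop shows the open fingers behind the frame's rear, with the tips near (255,410) just above the ledge. The bar is fully out, with its orange tip at (483,227). I'll start a slow push.

```bash
python3 -m jog '[0.003,0,0.003,0,0,0.004, 0.006,-0.0005,0.0045,0,0,0.008, 0.009,-0.0005,0.0053,0,0,0.008, 0.012,-0.0005,0.0061,0,0,0.008, 0.015,-0.0005,0.0069,0,0,0.008, 0.0175,-0.0005,0.0076,0,0,0.008, 0.02,-0.0005,0.0083,0,0,0.008, 0.0225,-0.0005,0.009,0,0,0.008]'; python3 go.py; python3 - <<'E'
from fit import *
fit("scene")
E
```

```text
time: 8.78
tool_pos: [573.6, -82.2, 57.5]
tcp_rot: [-179.8, -15.1, 79.9]
ft_force: [0.2, -0.4, 1.1]
finger_gap: 70.4
grip_force: 0.0
t 8.775 stand xy 1.8 -113.5 z 57.5 [-179.8  -15.1   79.9] F [ 0.2 -0.4  1.1] gap 70.4
scene ledge 3034 [577.5 -54.9] [172.  181.4] 79.6 [[473.0, -123.0], [651.0, -156.0], [682.0, 13.0], [504.0, 46.0]] z 59.6
scene frame 1462 [585.2 -39.8] [ 60.7 122.5] 71.2 [[517.0, -49.0], [633.0, -88.0], [653.0, -31.0], [537.0, 9.0]] z 121.0
scene bar 837 [612.3 137.9] [157.4  40.9] 81.8 [[581.0, 63.0], [621.0, 57.0], [644.0, 213.0], [603.0, 219.0]] z 111.5
scene orange 61 [594.4  49.7 111.4]
```

```bash
python3 -m jog '[0.0029,0,0.0008,0,0,0, 0.0058,0,0.0016,0,0,0, 0.0087,0,0.0023,0,0,0, 0.0116,0,0.0031,0,0,0, 0.0145,0,0.0039,0,0,0, 0.0174,0,0.0047,0,0,0, 0.0203,0,0.0054,0,0,0, 0.0232,0,0.0062,0,0,0]'; python3 go.py; python3 - <<'E'
from fit import *
fit("scene")
E
```

```text
time: 9.82
tool_pos: [577.7, -58.7, 57.5]
tcp_rot: [-179.7, -15.1, 79.9]
ft_force: [-0.5, -3.3, -0.1]
finger_gap: 70.6
grip_force: 1.6
t 9.825 stand xy 1.6 -89.5 z 57.5 [-179.7  -15.1   79.9] F [-0.5 -3.3 -0.1] gap 70.6
scene ledge 3312 [577.6 -54.5] [171.7 181.5] 79.8 [[473.0, -123.0], [652.0, -155.0], [682.0, 14.0], [503.0, 46.0]] z 59.5
scene frame 1411 [583.7 -22.3] [ 61.4 122. ] 80.3 [[518.0, -42.0], [639.0, -63.0], [649.0, -2.0], [529.0, 18.0]] z 121.1
scene bar 821 [612.8 138.2] [159.5  42.2] 83.1 [[582.0, 62.0], [624.0, 56.0], [643.0, 215.0], [601.0, 220.0]] z 111.5
scene orange 60 [593.8  49.7 111.3]
```

```bash
python3 -m jog '[0.0039,0,0.001,0,0,0, 0.0077,0,0.0021,0,0,0, 0.0116,0,0.0031,0,0,0, 0.0154,0,0.0041,0,0,0, 0.0193,0,0.0052,0,0,0, 0.0232,0,0.0062,0,0,0, 0.027,0,0.0072,0,0,0, 0.0309,0,0.0083,0,0,0]'; python3 go.py; python3 - <<'E'
from fit import *
p=fit("scene");cv2.imwrite("pics/s3.png",cv2.resize(p["pixels"][200:380,150:390,::-1],(800,600),interpolation=cv2.INTER_CUBIC))
E
```

```text
time: 10.88
tool_pos: [583.4, -27.0, 57.6]
tcp_rot: [-179.8, -15.1, 79.9]
ft_force: [-0.1, -2.8, -0.8]
finger_gap: 70.7
grip_force: 1.3
t 10.875 stand xy 1.8 -57.3 z 57.6 [-179.8  -15.1   79.9] F [-0.1 -2.8 -0.8] gap 70.7
scene ledge 4167 [576.5 -54. ] [172.3 183.4] 80.0 [[471.0, -123.0], [652.0, -155.0], [682.0, 15.0], [501.0, 47.0]] z 59.4
scene frame 1338 [588.   10.1] [ 61.1 125. ] 79.5 [[521.0, -9.0], [644.0, -31.0], [655.0, 29.0], [532.0, 52.0]] z 121.2
scene bar 816 [611.7 137.4] [156.   39.4] 81.5 [[581.0, 63.0], [620.0, 57.0], [643.0, 212.0], [604.0, 217.0]] z 111.5
scene orange 56 [594.7  50.5 111.4]
```

View pics/s3.png

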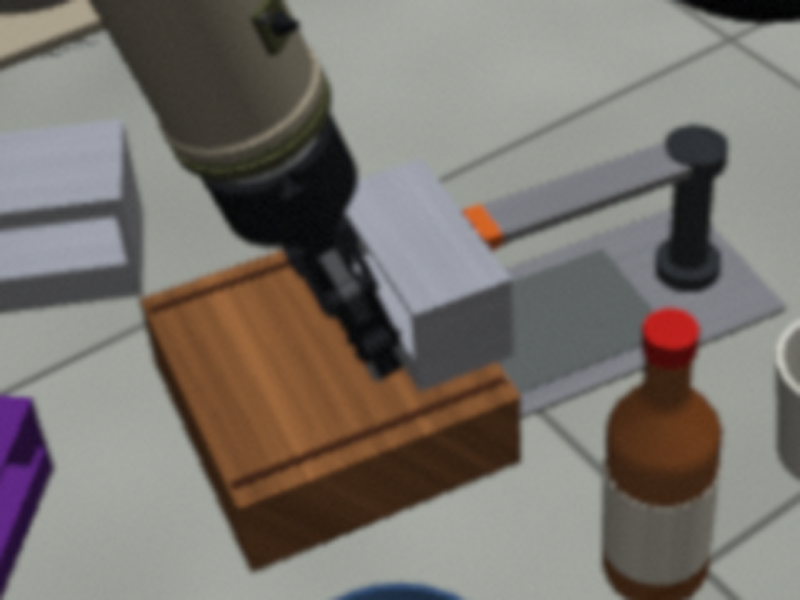

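The crop shows the frame squared up at (430,270), its leading edge near the ledge's end and its mouth about to take the orange tip at (483,227). I'll keep going gently.

```bash
python3 -m jog '[0.0039,0,0.001,0,0,0, 0.0077,0,0.0021,0,0,0, 0.0116,0,0.0031,0,0,0, 0.0154,0,0.0041,0,0,0, 0.0193,0,0.0052,0,0,0, 0.0232,0,0.0062,0,0,0, 0.027,0,0.0072,0,0,0, 0.0309,0,0.0083,0,0,0]'; python3 go.py; python3 - <<'E'
from fit import *
p=fit("scene")
E
```

```text
time: 11.92
tool_pos: [589.6, 4.0, 58.5]
tcp_rot: [-179.8, -15.1, 80.0]
ft_force: [-2.1, -6.6, 6.2]
finger_gap: 70.7
grip_force: 3.6
t 11.925 stand xy 2.5 -25.8 z 58.5 [-179.8  -15.1   80. ] F [-2.1 -6.6  6.2] gap 70.7
scene ledge 5038 [577.4 -54.6] [171.2 183.2] 80.0 [[472.0, -123.0], [653.0, -155.0], [682.0, 14.0], [502.0, 46.0]] z 59.3
scene frame 1172 [595.8  43.4] [ 59.5 124.3] 79.8 [[529.0, 25.0], [652.0, 3.0], [662.0, 62.0], [540.0, 84.0]] z 120.2
scene bar 736 [609.1 144.9] [146.   42.2] 77.1 [[572.0, 78.0], [613.0, 69.0], [646.0, 211.0], [605.0, 221.0]] z 111.6
```

```bash
cat > tilt.py <<'E'
from go import *
p=r.snapshot("scene");w=world(p);d=w[...,:2]-O;xs,ys,z=d@X,d@Y,w[...,2]
m=(z>106)&(z<135)&(abs(xs)<62)&(abs(xs)>25)&(ys<140)&(ys>-60)
A=np.c_[xs[m],ys[m],np.ones(m.sum())]
k=np.ones(len(A),bool)
for _ in range(6):
    c=np.linalg.lstsq(A[k],z[m][k],rcond=None)[0];k=abs(A@c-z[m])<max(2,2*np.std((A@c-z[m])[k]))
print("roof slope x,y deg",np.degrees(c[:2]).round(1),"y range",np.percentile(ys[m][k],[1,99]).round(1),"z mid",np.median(z[m][k]).round(1),k.sum(),len(k))
cv2.imwrite("pics/t.png",cv2.resize(p["pixels"][200:380,150:390,::-1],(800,600),interpolation=cv2.INTER_CUBIC))
E
python3 tilt.py
```

```text
roof slope x,y deg [-0.1 -7.8] y range [-11.1  47. ] z mid 119.2 634 824
```

View pics/t.png

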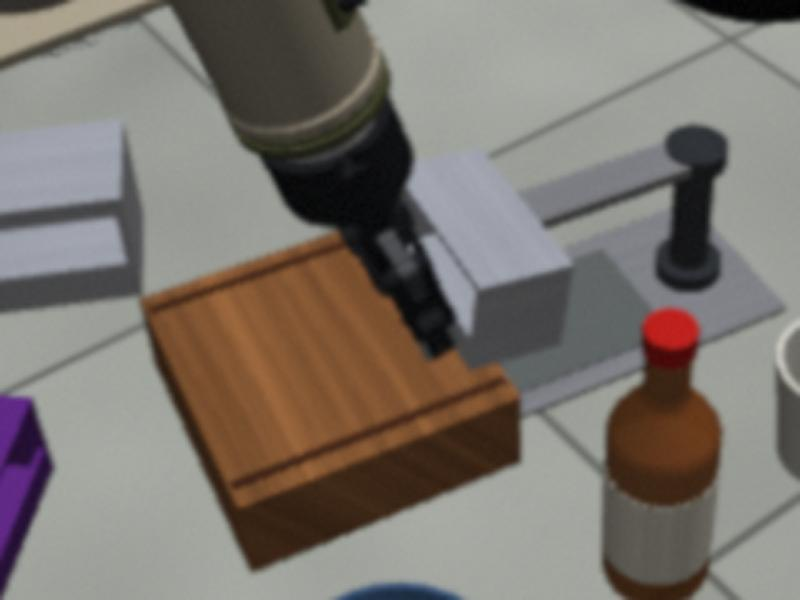

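As expected, the frame has tipped about 8° nose-down onto the bar (roof at (490,220)) with its underside on the ledge edge. I'll continue slowly and watch the force.

```bash
python3 -m jog '[0.0029,0,0.0008,0,0,0, 0.0058,0,0.0016,0,0,0, 0.0087,0,0.0023,0,0,0, 0.0116,0,0.0031,0,0,0, 0.0145,0,0.0039,0,0,0]'; python3 tilt.py; python3 go.py 2,21,58,15
```

```text
time: 12.65
tool_pos: [591.2, 19.4, 57.4]
tcp_rot: [-179.7, -15.1, 79.9]
ft_force: [0.1, -2.2, -1.4]
finger_gap: 70.6
grip_force: 0.9
roof slope x,y deg [-0.1 -6.1] y range [-42.1  59.8] z mid 118.3 627 834
t 12.7 stand xy 1.5 -10.0 z 57.5 [-179.7  -15.1   79.9] F [-1.4 -0.8 -0.9] gap 70.5
[0.0301 0.0005 0.0076] [-0.0046 -0.0025 -0.0009] zdir [ 0.04  0.25 -0.97]
```

```bash
python3 -m jog '[0.0029,0,0.0008,0,0,0, 0.0058,0,0.0016,0,0,0, 0.0087,0,0.0023,0,0,0, 0.0116,0,0.0031,0,0,0, 0.0145,0,0.0039,0,0,0]'; python3 tilt.py; python3 go.py 2,21,58,15
```

```text
time: 13.32
tool_pos: [594.1, 33.8, 57.6]
tcp_rot: [-179.8, -15.1, 79.9]
ft_force: [-0.9, -2.0, -1.1]
finger_gap: 70.3
grip_force: 1.4
roof slope x,y deg [-0.   4.2] y range [ 9.1 66.2] z mid 116.8 605 804
t 13.375 stand xy 1.7 4.8 z 57.6 [-179.7  -15.1   79.9] F [-0.6 -2.  -0.3] gap 70.2
[0.0158 0.0003 0.0039] [-0.0042 -0.0021 -0.0009] zdir [ 0.04  0.25 -0.97]
```

View pics/t.png

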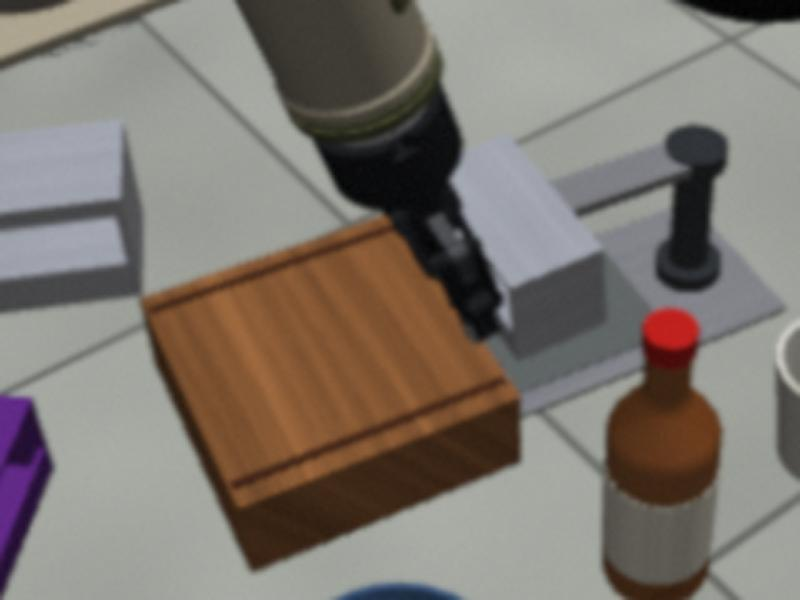

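The crop shows the frame off the ledge. It's tilted slightly nose-up because the low push works against friction at the roof. I'll back off, let it settle, then finish by pushing at roof-edge height.

```bash
python3 -m jog '[-0.0048,0,-0.0013,0,0,0, -0.0097,0,-0.0026,0,0,0, -0.02,0,-0.005,0,0,0, -0.03,0,-0.0075,0,0,0, -0.03,0,-0.0075,0,0,0]'; python3 tilt.py; python3 go.py 2,-25,70,-5 2,7,70,-5
```

```text
time: 14.0
tool_pos: [588.7, 2.3, 57.1]
tcp_rot: [-179.7, -15.1, 79.9]
ft_force: [0.1, 0.1, 0.4]
finger_gap: 70.4
grip_force: 0.0
roof slope x,y deg [0.1 0.1] y range [ 8.8 66.9] z mid 115.1 677 843
t 14.05 stand xy 1.9 -27.1 z 57.1 [-179.8  -15.1   79.9] F [-0.3  0.1 -0. ] gap 70.7
[ 0.0054  0.0001 -0.0119] [-0.0041 -0.3514 -0.0014] zdir [-0.02 -0.09 -1.  ]
[ 0.0363  0.0001 -0.0035] [-0.0041 -0.3514 -0.0014] zdir [-0.02 -0.09 -1.  ]
```

It now hangs level with about 9 mm clearance. I'll push it a little further, high up.

```bash
python3 -m jog '[0.0,0,-0.012,0,-0.18,0, 0.004,0,-0.012,0,-0.351,0, 0.0054,0,-0.012,0,-0.351,0]'; python3 go.py 2,-10,70,-5 2,7,70,-5
```

```text
time: 14.42
tool_pos: [589.8, 8.6, 70.6]
tcp_rot: [-179.8, 5.0, 80.3]
ft_force: [-0.2, 0.2, 0.7]
finger_gap: 70.5
grip_force: 0.0
t 14.425 stand xy 1.9 -21.1 z 70.6 [-179.8    5.    80.3] F [-0.2  0.2  0.7] gap 70.5
[ 0.0112  0.0002 -0.0003] [-0.0026  0.0003  0.0055] zdir [-0.02 -0.09 -1.  ]
[ 0.0281  0.0003 -0.0018] [-0.0026  0.0003  0.0055] zdir [-0.02 -0.09 -1.  ]
```

```bash
python3 -m jog '[0.003,0,0,0,0,0.005, 0.006,0,-0.0005,0,0,0.005, 0.009,0,-0.0007,0,0,0.005, 0.012,0,-0.0008,0,0,0.005, 0.015,0,-0.001,0,0,0.005, 0.018,0,-0.0012,0,0,0.005, 0.021,0,-0.0014,0,0,0.005, 0.024,0,-0.0016,0,0,0.005]'; python3 tilt.py; python3 go.py
```

```text
time: 15.42
tool_pos: [593.4, 28.9, 69.7]
tcp_rot: [-179.8, 5.0, 79.7]
ft_force: [-0.5, -3.6, 1.3]
finger_gap: 70.4
grip_force: 0.0
roof slope x,y deg [-0.5 -2. ] y range [-7.4 73.6] z mid 115.1 389 619
t 15.475 stand xy 1.9 -0.1 z 69.7 [-179.8    5.    79.7] F [-1.2 -4.   0.8] gap 70.9
```

```bash
python3 -m jog '[0.003,0,-0.0002,0,0,0, 0.006,0,-0.0004,0,0,0, 0.006,0,-0.0004,0,0,0, -0.01,0,0,0,0,0, -0.05,0,-0.01,0,0,0, -0.1,0,-0.06,0,0,0, -0.12,-0.05,-0.12,0,0,0, -0.13,-0.11,-0.16,0,0,0]'; python3 -m jog '[-0.03,-0.06,0,0,0,0, -0.06,-0.12,0,0,0,0, -0.06,-0.12,0,0,0,0]'; python3 tilt.py; python3 - <<'E'
from fit import *
fit("top");p=fit("scene");save(p,"s9.png")
w=world(p)
for t in("plate","canister","sauce","bowl","cup","frame"):
    for d in r.outline_of(p,t)[:3]: m=w[d["region"]];print(t,np.nanmedian(m,0).round())
import go;print(r.sense()["time"])
O,X,Y=go.O,go.X,go.Y
d=w[...,:2]-O;xs,ys=d@X,d@Y;m=(abs(w[...,2]-112)<2)&(ys>95)&(ys<135)&(abs(xs)<40)
f=np.polyfit(ys[m],xs[m],1);print("bar deg",np.degrees(f[0]).round(1),xs[m].mean().round(1))
E
```

```text
time: 16.48
tool_pos: [490.4, -67.1, 222.0]
tcp_rot: [-179.9, 5.0, 79.6]
ft_force: [-0.3, -0.2, 0.3]
finger_gap: 70.1
grip_force: 0.0
time: 16.85
tool_pos: [359.6, -103.7, 225.5]
tcp_rot: [-179.9, 5.0, 79.6]
ft_force: [0.3, 0.2, 0.6]
finger_gap: 70.6
grip_force: 0.0
roof slope x,y deg [ 0. -0.] y range [21.8 79.2] z mid 115.3 663 795
top ledge 6838 [576.6 -53.5] [170.4 179.3] 79.8 [[473.0, -122.0], [650.0, -153.0], [680.0, 15.0], [503.0, 46.0]] z 59.3Traceback (most recent call last):
  File "<stdin>", line 2, in <module>
  File "fit.py", line 15, in fit
    m=clean(m) ; q=w[m]; print(cam,n,len(q),*rect(q[:,:2]),"z",np.median(q[:,2]).round(1))
  File "fit.py", line 7, in clean
    return l==1+np.argmax(st[1:,4])
                ~~~~~~~~~^^^^^^^^^^
    return _wrapfunc(a, 'argmax', axis=axis, out=out, **kwds)
    return bound(*args, **kwds)
ValueError: attempt to get argmax of an empty sequence
```

Level at z 115-116, spanning y 21-80. Now check the bar's angle.

```bash
python3 - <<'E'
from go import *
for c in("top","scene"):
    p=r.snapshot(c);w=world(p)
    d=w[...,:2]-O;xs,ys=d@X,d@Y;z=w[...,2]
    m=(abs(z-112)<2.5)&(ys>92)&(ys<150)&(abs(xs)<40)
    b=np.array([(y,(np.percentile(xs[m&(abs(ys-y)<4)],[3,97])).mean()) for y in range(96,148,8)])
    f=np.polyfit(b[:,0],b[:,1],1);print(c,"bar deg",np.degrees(f[0]).round(1),b[:,1].round(1))
    m=(abs(z-116)<3)&(ys>5)&(ys<90)&(abs(xs)<70);print("frame",cv2.minAreaRect(np.c_[xs[m],ys[m]].astype(np.float32)))
    cv2.imwrite(f"pics/{c}9.png",p["pixels"][...,::-1])
    if c=="scene":
      for t in("plate","canister","sauce","bowl","cup"):
        for e in r.outline_of(p,t)[:1]: print(t,np.nanmedian(w[e["region"]],0).round())
E
```

```text
top bar deg 0.6 [-0.3 -0.2 -0.5 -0.2  0.4 -0.1  0.1]
frame ((1.2254524230957031, 51.2714958190918), (71.65595245361328, 120.17838287353516), 89.87114715576172)
scene bar deg -0.8 [ 0.6 -0.3  0.   0.   0.1  0.5 -1.1]
frame ((0.18006134033203125, 53.206687927246094), (122.53838348388672, 69.47477722167969), 2.531313419342041)
plate [374. 497.  10.]
canister [675. 378. 112.]
sauce [796.  13. 106.]
bowl [ 771. -139.   24.]
cup [787. 159.  52.]
```

View pics/scene9.png

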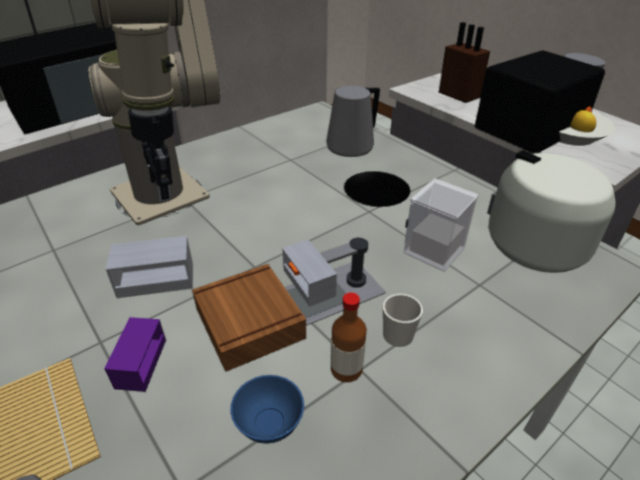

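The picture shows the frame at (310,270) hanging level on the bar, with the orange tip visible in its mouth at (294,268). It's clear of the ledge, the bar is fully out and everything else is where it was.

```bash
python3 -c "
from bench import r
print(r.hand_in())"
```

```text
the job is handed in; nothing more can be done
None
```

The job is handed in: the bar is fully out, and the frame hangs level on it about 20 mm clear of the ledge, with the plate, canister, sauce, bowl, cup and look-alikes left where they were.

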